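# Shut and lock a drone's battery hatch

## Task

The drone is going back to its owner: shut its battery hatch and lock it. Without lifting the hatch any wider, push it down flush with a fingertip, then set a fingertip in the slot of its quarter-turn fastener and turn it clockwise, seen from above, all the way to its stop, so that the cam locks the hatch. Leave the loose things lying round the drone where they are.

Things in the scene. Friction and masses are not known exactly. Their poses are not given: they have to be found in the camera images.
- drone: Pale grey drone about 350 mm long, 275 wide, arms folded along its sides, standing firmly on skids; it does not move. Origin on the bench under the middle of its body; x towards its nose, y to its left, z up. Its flat top deck, 150 mm above the bench, carries the battery hatch. A white puck (48 mm wide, 14 tall) stands on the nose at x = 122 mm
- hatch (a joint): Opening angle of the battery hatch (rad): 0 = shut (firm stop), its top flush with the deck; grows as the tail-side edge rises; starts between 0.25 and 0.55. Mid-grey plate 198 mm long (along the drone's x), 130 wide, 6 thick. A friction hinge (0.35 N m) holds it where it is left; about 2 N down on the fastener's surround, or 4 N half-way along, moves it
- latch (a joint): Angle of the quarter-turn fastener (rad): 0 = open, 1.571 (stop) = locked; grows when turned clockwise seen from above; starts between 0 and 0.35. Friction (0.08 N m) holds it where it is left: a fingertip towards one end of the slot, swung round the axis, turns it after taking up its play. Past 0.75 its tongue slides under the deck's edge; if the hatch is then still ajar, it cannot shut
- hatch_hinge (a point): Middle of the hinge line, level with the top of the hatch, at the hatch's nose-side edge; the hinge line runs along the drone's y. The point turns with the hatch: its x runs along the hatch's top face from the free edge to the hinge, its z is the normal of the top face
- hatch_edge (a point): Middle of the hatch's free (tail-side) edge, on its top face, 202 mm from the hinge line; it rises and falls with the hatch
- latch_slot (a point): Centre of the fastener on its axis, level with the top of its bright metal dial (68 mm across, 3 mm above the hatch); 154 mm from the hinge line. A straight slot is cut right across the dial: 30 mm wide (34 at its bevelled mouth), 68 long, 15 deep to its black floor. The point turns with the dial: y along the slot, z the turning axis, up.
- jar: Loose white screw jar with a yellow cap, 44 mm across, 45 mm tall; leave alone. Origin at the middle of its underside
- driver: Loose screwdriver with a blue handle, 130 mm long, lying; leave alone. Origin under its middle, x towards its tip
- pack: Loose grey battery pack with an orange top patch, 95 x 45 x 36 mm; leave alone. Origin at the middle of its underside
- spacer: Loose beige ring, 52 mm across, 16 mm tall; leave alone. Origin at the middle of its underside
- latch_ring (a point): The same centre, at the top of the black guard ring, fixed to the hatch, that surrounds the dial and closes the slot's ends: 81 mm across, 70 mm inside, 4 mm above the hatch. Beside it on the hatch, two orange marks show where the slot points when open (across the drone, along its y), two green marks where it points when locked (along the drone's x)

How it is judged (in metres and radians):
On the way, in this order (a step that is already met when the one before it is completed fails the run):
1. the hatch is pushed down flush while the fastener is still open (value of joint hatch below 0.02 rad and value of joint latch below 0.75 rad), for 0.2 s.
2. the fastener is turned clockwise to its stop with the hatch shut (value of joint latch above 1.4 rad and value of joint hatch below 0.02 rad), for 0.2 s.
At the end, for the whole second after the job is handed in: The hatch is shut (within 0.02 rad, about 4 mm at its free edge), the fastener is turned to its locked stop (at least 1.40 of 1.571 rad) and at rest, and the four loose things are within 30 mm of where they were (all of step 2 and velocity of joint latch between -0.05 and 0.05 rad/s and distance of each of jar, driver, pack, spacer from where it was at the start of the episode below 0.03 m); the robot touches nothing.
It fails at once if the hatch is lifted wider open (beyond 0.70 rad) (value of joint hatch above 0.7 rad).
It fails at once if a loose thing is lifted or pushed away (moved more than 30 mm) (distance of any of jar, driver, pack, spacer from where it was at the start of the episode above 0.03 m).
It also fails if it takes over 48 s, if anything falls off the work surface, if the arm or the gripper's body presses on something with over 40 N, if the wrist force passes 120 N, or if a joint passes its speed limit or range.

## Robot

A 6-joint arm with a two-finger parallel gripper is mounted at the origin on the work surface. World frame = base frame: x ahead of the robot, y to its left, z up, the work surface at z = 0. Lengths are in mm, angles in rad, forces in N, time in s.
With the tool pointing down it reaches from about 400 to 925 mm from the base axis. Payload 12.5 kg.
Tool frame: the origin (TCP) lies at the very end of the fingers, on their centre line; the grasp point (between the pads) lies 19 mm behind it; x points along the fingers, y is the direction in which the jaws open and shut, and the axes are right-handed (so a half turn about x gives the same grasp; the last joint's range is limited). The gripper opens to 95 mm and grips with 3 to 60 N. Pads are 20 mm wide; open, the fingers measure 119 mm over their backs; the gripper's body (75 mm by 180 mm) begins 59 mm behind the grasp point.
Start: joints at [1.011, 0.491, 1.559, -0, 1.092, -0.106], TCP at [273.977, 561.768, 214.661] pointing down, gripper open.
Joint ranges: [-3.1, 3.1], [-0.84, 2.19], [0.05, 2.79], [-1.13, 4.28], [0.06, 2.93], [-2.69, 2.69]. Speed limits (rad/s): [2.22, 2.22, 2.79, 3.14, 3.14, 3.14].

## Interface

Orientations are given as [roll, pitch, yaw] about the fixed x, y, z axes, in that order (R = Rz(yaw) Ry(pitch) Rx(roll)).
In Python, from cell import * gives the robot as it stands.
- The arm moves only by the tool step_arm, never from a script. Its argument "steps" is a list of rows, each a list of 4 numbers: the shift along the tool's x, y, z in units of 50 mm (1.0 is 50 mm), then the turn about the tool's x in units of 8 degrees (1.0 is 8 degrees). A call has 1 to 20 rows; each row shifts and turns the commanded pose from where the row before left it, along the tool's axes as they then stand; what a row does not reach is not made up. A row lasts 1/8 s, in which the tool goes at most 62.5 mm and 10.7 degrees, less where a joint would pass 70% of its speed; a pose out of reach is approached as far as the arm can. A call is refused whole if a number of a shift passes 1 or a number of a turn 1, either way. A call with a gripper value outside its range is refused whole. "jaw" is the closure, from 0 (fully open) to 1 (shut), set as the call begins (left out, the last holds). The fingers move at their own pace and stop on an object; the grip force is fixed at half the most. Time passes only in rows, so rows that do not move let the fingers close. It gives the time, the measured TCP pose, the force and the opening at its end, in the units of the state.
- state(): the state, without advancing time (a new reading comes with each control period).
- read_camera(name): name is "scene" or "top" or "wrist"; returns the picture (420x560x3 uint8, red, green, blue); there is no depth.
- camera_info(name): a dict with "mtx" (3x3 intrinsics, pixels), "k1" (the pictures are not rectified: a ray, as slopes to the right and down, at radius r is drawn at 1 + k1 r^2 times it, then the intrinsics apply), "eye" and "attitude" of the camera in the world; the wrist camera has in their place "hand_eye" (4x4, takes a point from camera to tool coordinates, whose origin is the TCP and whose axes are the tool frame's). Camera axes: x right, y down, z forward; pixel columns grow to the right and rows downward; lengths in mm; the calibration is good to about 2 mm. A picture is of the moment at which its call begins: read the wrist's pose just before it. camera_info takes no time and is no camera call.
- job_done(): hands the job in, once; it reports no verdict.
The state is a dict: "t": time; "joints": joint angles; "qvel": joint speeds; "tau": joint torques, N m; "eef_pos": TCP position; "tcp_rot": TCP orientation; "ft_force": force on the tool from outside, world axes, zero at the start; "moment": the same for the moment, N m; "opening": opening from 0.0 (shut) to 1.0 (fully open).
Only numpy, scipy, OpenCV 4.12 (cv2) and the standard library are available. Lean on these libraries where they do the work, as an engineer would, in place of code of your own. Each camera call takes 0.05 s, during which the arm holds its last target.

## Working session

There is one attempt and no reset: what is moved stays moved. The work goes in short steps, Python scripts to look and compute and a tool call to move; the robot and the scene stay as the last step left them, time stands still between calls to the robot, and variables do not carry over. Pictures are saved under pics/ and viewed, and the job is handed in when it is done.

Besides the shell and the picture viewer there is one more tool, called after "Call:" by a JSON object that holds its "fn" and its "kwargs". step_arm: Moves the arm, as the interface text tells. Its arguments: {"type":"object","properties":{"steps":{"type":"array","items":{"type":"array","items":{"type":"number"}}},"jaw":{"type":"number"}},"required":["steps"]}

```bash
mkdir -p pics
python3 - <<'E'
from cell import *
import cv2,numpy as np
s=state(); print(s['t'],s['eef_pos'],s['tcp_rot'],s['opening'],s['ft_force'])
for n in ["scene","top","wrist"]:
    im=read_camera(n); cv2.imwrite(f"pics/{n}0.png",im[:,:,::-1]); print(n,camera_info(n))
E
```

```text
0.0 [273.84132832 561.53858874 214.05748894] [-1.69898665  1.56967174 -2.15281846] 1.000201656510756 [-0.49284195 -0.89763555 -0.96610345]
scene {'mtx': array([[459.81099743,   0.        , 274.54979588],
       [  0.        , 459.81099743, 206.10339423],
       [  0.        ,   0.        ,   1.        ]]), 'k1': 0.007538068737381169, 'eye': array([1131.73525671,  441.47473429,  799.25407472]), 'attitude': array([-2.36361722e+00, -2.04640770e-03,  2.21198369e+00])}
top {'mtx': array([[533.41772405,   0.        , 278.14596491],
       [  0.        , 533.41772405, 204.20380312],
       [  0.        ,   0.        ,   1.        ]]), 'k1': -0.14009926610714094, 'eye': array([ 326.82163924,   58.94942373, 1265.91480816]), 'attitude': array([-2.94191585, -0.01013393, -1.59321591])}
wrist {'mtx': array([[304.01287925,   0.        , 280.31305635],
       [  0.        , 304.01287925, 211.22908258],
       [  0.        ,   0.        ,   1.        ]]), 'k1': -0.04263024691467532, 'hand_eye': array([[ 4.17801437e-04, -2.78132406e-01,  9.60542654e-01,
        -1.69972871e+02],
       [ 9.99999898e-01,  2.81372322e-04, -3.53490428e-04,
        -5.45487414e-01],
       [-1.71952974e-04,  9.60542704e-01,  2.78132495e-01,
        -7.94379083e+01],
       [ 0.00000000e+00,  0.00000000e+00,  0.00000000e+00,
         1.00000000e+00]])}
```

View pics/scene0.png

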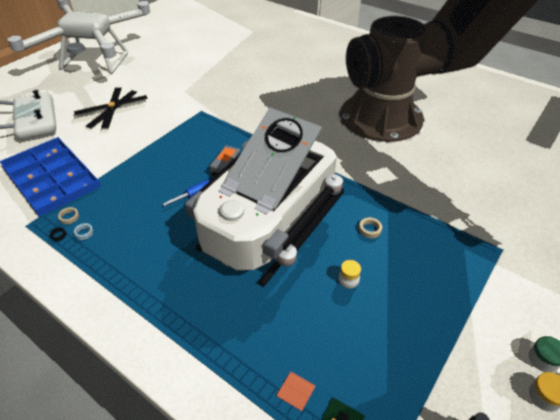

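View pics/top0.png

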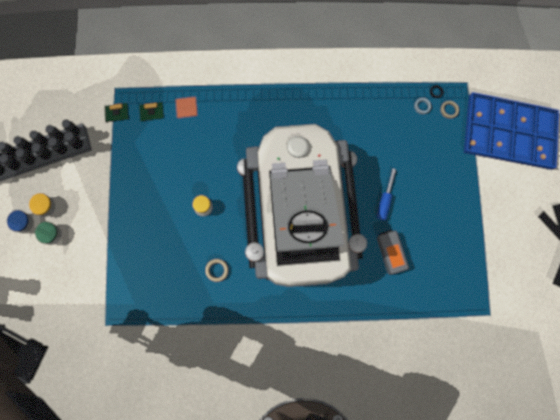

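View pics/wrist0.png

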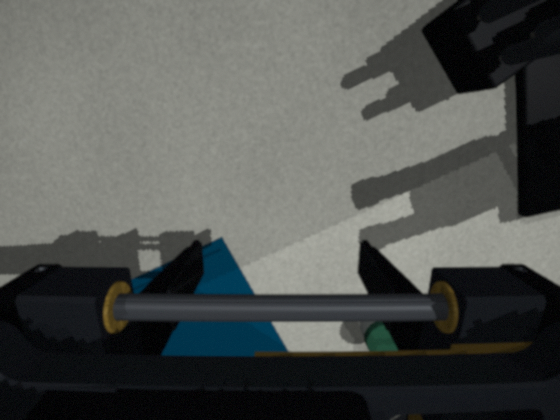

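The top view has the nose puck at (298,146), the ring around (308,227), the jar at (202,205), the spacer at (217,270), the driver at (388,195) and the pack at (393,252). I'll enlarge the hatch in both fixed views.

```bash
cat > h.py <<'E'
from cell import *
import cv2,numpy as np
from scipy.spatial.transform import Rotation as R
def ray(n,uv,pose=None):
    c=camera_info(n); K=c['mtx']; k=c['k1']
    d=np.array([(uv[0]-K[0,2])/K[0,0],(uv[1]-K[1,2])/K[1,1]]); s=d.copy()
    for _ in range(30): s=d/(1+k*(s@s))
    v=np.array([s[0],s[1],1.])
    if n!='wrist':
        Rm=R.from_euler('xyz',c['attitude']).as_matrix(); e=np.array(c['eye'])
    else:
        T=c['hand_eye']; Rt=R.from_euler('xyz',pose[1]).as_matrix()
        Rm=Rt@T[:3,:3]; e=Rt@T[:3,3]+np.array(pose[0])
    v=Rm@v; return e,v/np.linalg.norm(v)
def plane(n,uv,z,pose=None):
    e,v=ray(n,uv,pose); return e+v*(z-e[2])/v[2]
def tri(r1,r2):
    A=np.zeros((3,3));b=np.zeros(3)
    for e,v in (r1,r2):
        M=np.eye(3)-np.outer(v,v);A+=M;b+=M@e
    p=np.linalg.solve(A,b); return p,[np.linalg.norm((np.eye(3)-np.outer(v,v))@(p-e)) for e,v in(r1,r2)]
E
python3 - <<'E'
from h import *
a=cv2.imread('pics/top0.png')[110:300,225:385]; cv2.imwrite('pics/topz.png',cv2.resize(a,None,fx=3.1,fy=3.1,interpolation=cv2.INTER_CUBIC))
a=cv2.imread('pics/scene0.png')[95:275,180:350]; cv2.imwrite('pics/scz.png',cv2.resize(a,None,fx=3.3,fy=3.3,interpolation=cv2.INTER_CUBIC))
print(plane('top',(298,146),164),plane('scene',(232,209),164),tri(ray('top',(298,146)),ray('scene',(232,209))))
E
```

```text
[676.90724184  -2.97468032 164.        ] [684.82766828   7.22080666 164.        ] (array([678.73848156,  -1.64989268, 154.19423798]), [np.float64(2.2201376926493337), np.float64(2.2201376926493586)])
```

View pics/topz.png

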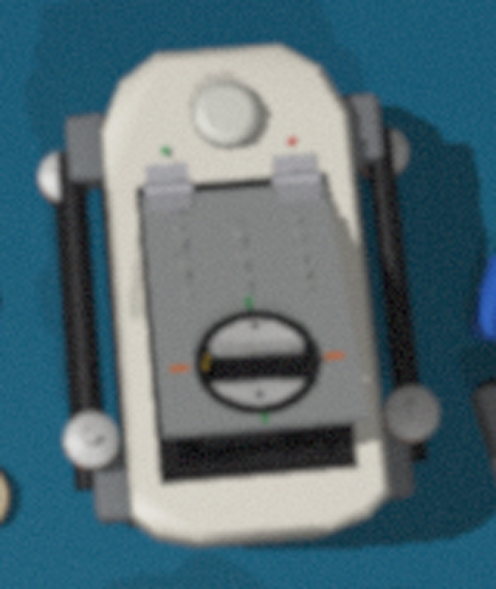

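View pics/scz.png

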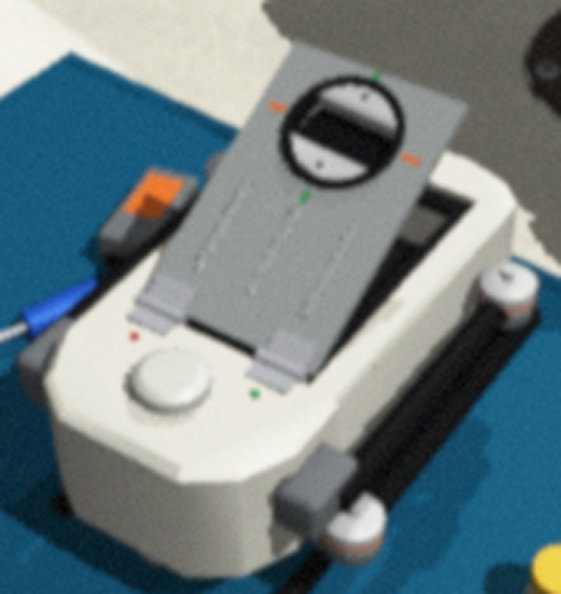

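The top zoom shows the orange marks, the green marks, the ring and the deck dots clearly. I'll locate the marks by colour mask and triangulate them.

```bash
cat > m.py <<'E'
from h import *
def cents(f,box,kind):
    im=cv2.imread(f); x0,y0,x1,y1=box
    a=im[y0:y1,x0:x1]; b,g,r=[a[:,:,i].astype(int) for i in range(3)]
    if kind=='o': w=np.clip(r-b-45,0,None)*(r>g+12)
    if kind=='g': w=np.clip(g-np.maximum(r,b)-12,0,None)
    m=(w>0).astype(np.uint8); n,l,s,c=cv2.connectedComponentsWithStats(m)
    out=[]
    for i in range(1,n):
        ww=w*(l==i)
        if s[i,4]>=3:
            ys,xs=np.mgrid[0:a.shape[0],0:a.shape[1]]
            out.append((round(x0+(ww*xs).sum()/ww.sum(),2),round(y0+(ww*ys).sum()/ww.sum(),2),int(s[i,4])))
    return out
if __name__=='__main__':
    for k in 'og':
        print(k,'top',cents('pics/top0.png',(265,150,345,260),k))
        print(k,'sc',cents('pics/scene0.png',(215,105,325,225),k))
E
python3 m.py
```

```text
o top [(np.float64(318.77), np.float64(155.12), 6), (np.float64(332.32), np.float64(224.36), 13), (np.float64(282.33), np.float64(228.4), 11)]
o sc [(np.float64(263.81), np.float64(127.0), 13), (np.float64(304.05), np.float64(142.84), 14), (np.float64(226.27), np.float64(153.34), 160), (np.float64(220.26), np.float64(196.38), 7)]
g top [(np.float64(277.88), np.float64(158.14), 9), (np.float64(304.83), np.float64(206.98), 13), (np.float64(310.03), np.float64(244.26), 10)]
g sc [(np.float64(293.62), np.float64(117.48), 12), (np.float64(271.82), np.float64(154.14), 17), (np.float64(256.93), np.float64(213.79), 10)]
```

Run:
```python
from h import *
P={}
for n,t,s in [('oR',(332.32,224.36),(263.81,127)),('oL',(282.33,228.4),(304.05,142.84)),('gN',(304.83,206.98),(271.82,154.14)),('gT',(310.03,244.26),(293.62,117.48)),('dR',(318.77,155.12),(220.26,196.38)),('dG',(277.88,158.14),(256.93,213.79))]:
    p,r=tri(ray('top',t),ray('scene',s)); P[n]=p; print(n,p.round(1),round(r[0],1))
print('o dist',np.linalg.norm(P['oL']-P['oR']),'g dist',np.linalg.norm(P['gN']-P['gT']))
v=P['oL']-P['oR']; print('yaw from o',np.degrees(np.arctan2(-v[0],v[1])))
v=P['dG']-P['dR']; print('yaw from dots',np.degrees(np.arctan2(-v[0],v[1])))
v=P['gN']-P['gT']; print('yaw from g',np.degrees(np.arctan2(v[1],v[0])),'tilt',np.arctan2(-v[2],np.hypot(*v[:2])))
c=np.mean([P[k] for k in ('oL','oR','gN','gT')],0); print('c',c,'tilt from height',np.arcsin((c[2]-150)/154))
for n,t in [('dR',(318.77,155.12)),('dG',(277.88,158.14))]: print(n,plane('top',t,150).round(1))
```

```text
oR [494.9 -62.6 216.9] 1.3
oL [489.   37.4 217. ] 1.2
gN [535.8 -10.3 194.5] 1.2
gT [453.3 -14.9 238. ] 1.5
dR [660.1 -47.9 146.8] 1.0
dG [654.5  42.1 147.5] 1.5
o dist 100.18076981689423 g dist 93.40053792805959
yaw from o 3.4008638472653585
yaw from dots 3.5689666598399867
yaw from g 3.219172933806484 tilt 0.4843276122332715
c [493.2549263  -12.59172708 216.57823051] tilt from height 0.44707089976808145
dR [659.8 -48.5 150. ]
dG [654.6  40.9 150. ]
```

```bash
cat > go.py <<'E'
from h import *
import sys
def axes():
    s=state(); Rm=R.from_euler('xyz',s['tcp_rot']).as_matrix(); return s,Rm
def rep(target=None):
    s,Rm=axes(); print('t',round(s['t'],2),'tcp',np.round(s['eef_pos'],1),'open',round(s['opening'],3),'F',np.round(s['ft_force'],1),'j',np.round(s['joints'],2))
    print('toolx',Rm[:,0].round(3),'tooly',Rm[:,1].round(3),'toolz',Rm[:,2].round(3),'yaw of tool y deg',round(np.degrees(np.arctan2(Rm[1,1],Rm[0,1])),2))
    if target is not None: print('shift in tool units',(Rm.T@(np.array(target)-s['eef_pos'])/50).round(3))
if __name__=='__main__': rep([float(a) for a in sys.argv[1:4]] if len(sys.argv)>3 else None)
E
python3 go.py 539 -10 320
```

```text
t 0.15 tcp [273.9 561.6 214.2] open 1.0 F [-0.1 -0.3  0.3] j [ 1.01  0.49  1.56 -0.    1.09 -0.11]
toolx [-0.    -0.001 -1.   ] tooly [ 0.438  0.899 -0.001] toolz [ 0.899 -0.438 -0.   ] yaw of tool y deg 64.0
shift in tool units [-2.11  -7.952  9.777]
```

Call:
{"fn": "step_arm", "kwargs": {"steps": [[-0.6, 0, 0, -0.92], [-0.6, 0, 0, -0.92], [-0.5, 0, 0, -0.92], [-0.4, 0, 0, -0.91], [0, 0, 0, 0]], "jaw": 0.68}}

```text
t: 0.78
eef_pos: [274.1, 562.0, 320.6]
tcp_rot: [0.946, 1.569, 1.004]
ft_force: [-1.1, -0.8, -0.9]
opening: 0.53
```

```bash
python3 go.py 420 -17 320
```

```text
t 0.78 tcp [274.1 562.  320.6] open 0.53 F [-1.1 -0.8 -0.9] j [ 1.01  0.41  1.41 -0.    1.32 -0.62]
toolx [ 0.001  0.002 -1.   ] tooly [-0.058  0.998  0.002] toolz [0.998 0.058 0.001] yaw of tool y deg 93.31
shift in tool units [-6.0000e-03 -1.1729e+01  2.2440e+00]
```

Call:
{"fn": "step_arm", "kwargs": {"steps": [[0, -0.5, 0.2, 0], [0, -0.9, 0.36, 0], [0, -0.9, 0.36, 0], [0, -0.9, 0.36, 0], [0, -0.9, 0.36, 0], [0, -0.9, 0.36, 0], [0, -0.9, 0.36, 0], [0, -0.9, 0.36, 0], [0, -0.9, 0.36, 0], [0, -0.9, 0.36, 0], [0, -0.9, 0.36, 0], [0, -0.9, 0.36, 0], [0, -0.9, 0.36, 0], [0, -0.43, 0.2, 0], [0, 0, 0, 0], [0, 0, 0, 0]]}}

```text
t: 2.78
eef_pos: [543.4, -8.9, 319.3]
tcp_rot: [2.479, 1.57, 2.537]
ft_force: [0.0, 0.3, 1.2]
opening: 0.323
```

Run:
```python
from go import *
rep([545,-10,320]); s=state(); im=read_camera('wrist'); cv2.imwrite('pics/w1.png',im[:,:,::-1])
import json; json.dump([list(s['eef_pos']),list(s['tcp_rot'])],open('w1.json','w'))
```

```text
t 2.77 tcp [543.4  -8.9 319.3] open 0.323 F [0.  0.3 1.2] j [-0.14  0.28  1.61  0.    1.25 -1.77]
toolx [-0.001  0.    -1.   ] tooly [-0.058  0.998  0.001] toolz [ 0.998  0.058 -0.001] yaw of tool y deg 93.34
shift in tool units [-0.014 -0.023  0.03 ]
```

View pics/w1.png

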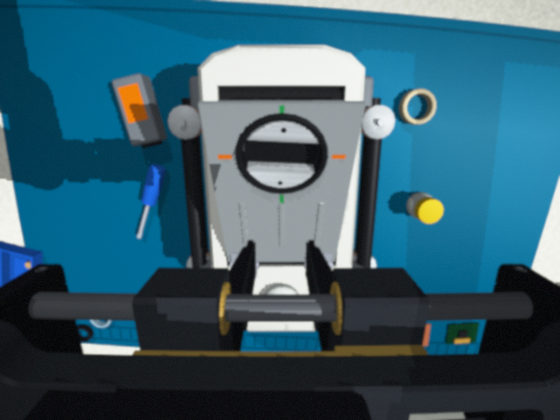

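The wrist view shows the ring at about (281,153), the orange marks at (225,157) and (338,156), the green marks at (282,109) and (281,198), and the slot nearly across the drone. The fingers come down over the nose side of the hatch. I'll measure it.

Run:
```python
from m import *; import json
pose=json.load(open('w1.json'))
o=cents('pics/w1.png',(212,100,350,210),'o'); g=cents('pics/w1.png',(265,95,300,210),'g'); print(o,g)
T=[('oR',(332.32,224.36),(263.81,127)),('oL',(282.33,228.4),(304.05,142.84)),('gN',(304.83,206.98),(271.82,154.14)),('gT',(310.03,244.26),(293.62,117.48))]
d={'oR':min(o),'oL':max(o),'gT':min(g,key=lambda a:a[1]),'gN':max(g,key=lambda a:a[1])}
P={}
for n,t,s in T:
    rs=[ray('top',t),ray('scene',s),ray('wrist',d[n][:2],pose)]
    A=sum(np.eye(3)-np.outer(v,v) for e,v in rs); b=sum((np.eye(3)-np.outer(v,v))@e for e,v in rs)
    p=np.linalg.solve(A,b); P[n]=p
    p2,r2=tri(rs[0],rs[2])
    print(n,p.round(1),[round(np.linalg.norm((np.eye(3)-np.outer(v,v))@(p-e)),1) for e,v in rs],'top+wrist',p2.round(1),round(r2[0],1))
v=P['oL']-P['oR']; print('yaw o',np.degrees(np.arctan2(-v[0],v[1])))
v=P['gN']-P['gT']; print('tilt',np.arctan2(-v[2],np.hypot(*v[:2])),'yaw',np.degrees(np.arctan2(v[1],v[0])))
c=np.mean(list(P.values()),0); th=np.arcsin((c[2]-150)/154); y=np.radians(3.4); u=np.array([np.cos(y),np.sin(y)])
print('c',c,'th',th,'hinge',c[:2]+154*np.cos(th)*u,'slot shut',c[:2]-154*(1-np.cos(th))*u)
a=cv2.imread('pics/w1.png')[85:265,185:375]; cv2.imwrite('pics/w1z.png',cv2.resize(a,None,fx=3.3,fy=3.3,interpolation=cv2.INTER_CUBIC))
```

```text
[(np.float64(224.38), np.float64(156.43), 81), (np.float64(338.3), np.float64(156.29), 70)] [(np.float64(281.35), np.float64(108.88), 53), (np.float64(281.15), np.float64(198.67), 46)]
oR [494.9 -62.2 216.9] [np.float64(1.5), np.float64(1.0), np.float64(0.6)] top+wrist [497.2 -64.8 202.1] 0.9
oL [489.   38.1 217.6] [np.float64(1.8), np.float64(0.7), np.float64(1.2)] top+wrist [487.5  36.7 231. ] 0.1
gN [536.   -9.6 194.9] [np.float64(1.7), np.float64(0.7), np.float64(1.0)] top+wrist [531.3  -9.4 216.9] 0.9
gT [453.1 -14.4 238.2] [np.float64(2.0), np.float64(1.0), np.float64(1.0)] top+wrist [452.9 -14.4 250.5] 1.0
yaw o 3.375883093565687
tilt 0.48099074314222606 yaw 3.3191384118579372
c [493.27087136 -12.02537528 216.90807142] th 0.4494475283510671 hinge [631.73256495  -3.79923493] slot shut [478.00363145 -12.93241646]
```

View pics/w1z.png

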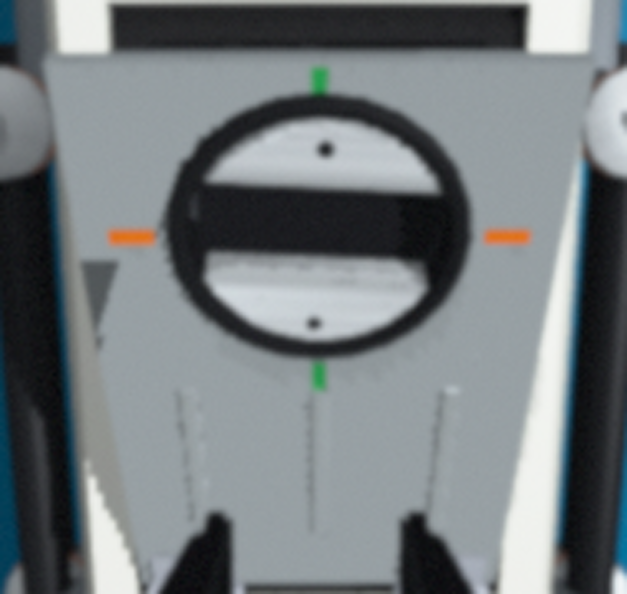

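Call:
{"fn": "step_arm", "kwargs": {"steps": [[0.5, 0, 0, 0], [0.6, 0, 0, 0], [0.6, 0, 0, 0], [0.35, 0, 0, 0], [0.1, 0, 0, 0], [0.1, 0, 0, 0], [0.1, 0, 0, 0], [0.1, 0, 0, 0], [0.1, 0, 0, 0]]}}

```text
t: 3.95
eef_pos: [544.0, -9.9, 192.2]
tcp_rot: [-0.084, 1.57, -0.026]
ft_force: [-0.4, 0.1, 1.1]
opening: 0.323
```

```bash
python3 go.py 540 -9.2 150
```

```text
t 3.95 tcp [544.   -9.9 192.2] open 0.323 F [-0.4  0.1  1.1] j [-0.14  0.4   1.79  0.    0.95 -1.77]
toolx [ 0.001 -0.    -1.   ] tooly [-0.058  0.998 -0.   ] toolz [0.998 0.058 0.001] yaw of tool y deg 93.35
shift in tool units [ 0.843  0.02  -0.08 ]
```

Now I'll push down slowly to just above flush.

Call:
{"fn": "step_arm", "kwargs": {"steps": [[0.1, 0, 0, 0], [0.1, 0, 0, 0], [0.1, 0, 0, 0], [0.1, 0, 0, 0], [0.1, 0, 0, 0], [0.1, 0, 0, 0], [0.1, 0, 0, 0], [0.05, 0, 0, 0], [0, 0, 0, 0]]}}

```text
t: 5.08
eef_pos: [544.0, -9.9, 154.4]
tcp_rot: [1.729, 1.571, 1.787]
ft_force: [0.6, 0.1, -0.6]
opening: 0.32
```

```bash
python3 go.py 540 -9.2 150
```

```text
t 5.08 tcp [544.   -9.9 154.4] open 0.32 F [ 0.6  0.1 -0.6] j [-0.14  0.45  1.83  0.    0.87 -1.77]
toolx [-0.  0. -1.] tooly [-0.059  0.998  0.   ] toolz [ 0.998  0.059 -0.   ] yaw of tool y deg 93.36
shift in tool units [ 0.088  0.018 -0.079]
```

Call:
{"fn": "step_arm", "kwargs": {"steps": [[0.03, 0, 0, 0], [0.03, 0, 0, 0], [0.03, 0, 0, 0], [0, 0, 0, 0]]}}

```text
t: 5.58
eef_pos: [544.1, -9.9, 150.3]
tcp_rot: [0.064, 1.57, 0.123]
ft_force: [0.0, -0.0, 4.1]
opening: 0.318
```

Run:
```python
from go import *
rep([540,-9.2,150]); 
for n in ('wrist','scene'):
    im=read_camera(n); cv2.imwrite(f'pics/{n}2.png',im[:,:,::-1])
```

```text
t 5.58 tcp [544.1  -9.9 150.3] open 0.318 F [ 0.  -0.   4.1] j [-0.14  0.45  1.83  0.    0.86 -1.77]
toolx [ 0.  0. -1.] tooly [-0.059  0.998  0.   ] toolz [0.998 0.059 0.   ] yaw of tool y deg 93.36
shift in tool units [ 0.005  0.018 -0.08 ]
```

View pics/wrist2.png

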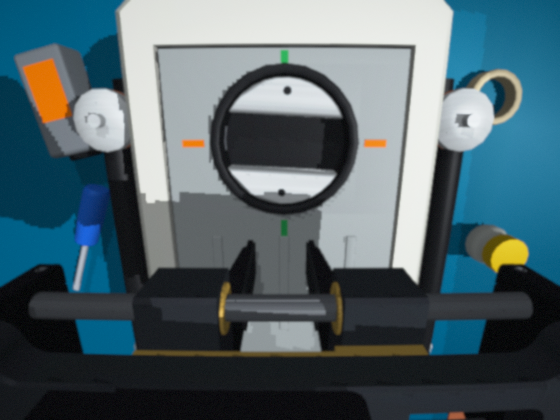

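View pics/scene2.png

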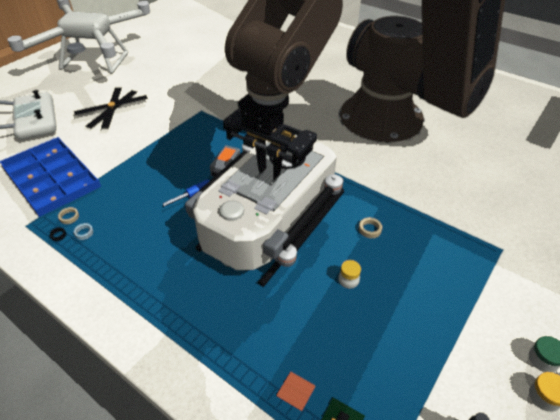

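The hatch looks almost flush in both views, with the ring at (284,139) in the wrist view. However, 4 N is only about hinge friction, so I'll press until I feel the firm stop.

Call:
{"fn": "step_arm", "kwargs": {"steps": [[0.02, 0, 0, 0], [0.02, 0, 0, 0], [0, 0, 0, 0]]}}

```text
t: 6.05
eef_pos: [544.2, -9.9, 150.0]
tcp_rot: [-0.183, 1.569, -0.125]
ft_force: [-7.2, 0.1, 24.2]
opening: 0.318
```

```bash
python3 go.py 540 -9.2 150
```

```text
t 6.05 tcp [544.2  -9.9 150. ] open 0.318 F [-7.2  0.1 24.2] j [-0.14  0.45  1.83  0.    0.85 -1.77]
toolx [ 0.002 -0.    -1.   ] tooly [-0.059  0.998 -0.   ] toolz [0.998 0.059 0.002] yaw of tool y deg 93.36
shift in tool units [-0.     0.019 -0.082]
```

24 N at z=150.0 is the firm stop, so the hatch is flush. Next I'll lift clear while holding the pose, and measure the slot from a fresh wrist picture.

Call:
{"fn": "step_arm", "kwargs": {"steps": [[0, 0, 0, 0], [0, 0, 0, 0], [-0.3, 0, 0, 0], [-0.5, 0, 0, 0], [-0.4, 0, 0, 0], [0, 0, 0, 0], [0, 0, 0, 0]]}}

```text
t: 6.92
eef_pos: [543.6, -9.8, 207.4]
tcp_rot: [2.882, 1.57, 2.941]
ft_force: [0.2, 1.1, -0.9]
opening: 0.319
```

Run:
```python
from go import *; import json
from m import cents
rep(); s=state(); im=read_camera('wrist'); cv2.imwrite('pics/w3.png',im[:,:,::-1])
pose=[list(s['eef_pos']),list(s['tcp_rot'])]; json.dump(pose,open('w3.json','w'))
o=cents('pics/w3.png',(170,60,400,260),'o'); g=cents('pics/w3.png',(260,30,310,270),'g'); print(o,g)
for n,L in(('o',o),('g',g)):
    for a in L: print(n,plane('wrist',a[:2],150,pose).round(1))
a=im[40:260,170:400,::-1]; cv2.imwrite('pics/w3z.png',cv2.resize(a,None,fx=2.7,fy=2.7,interpolation=cv2.INTER_CUBIC))
```

```text
t 6.92 tcp [543.6  -9.8 207.4] open 0.319 F [ 0.2  1.1 -0.9] j [-0.14  0.38  1.77  0.    0.99 -1.77]
toolx [-0.001  0.    -1.   ] tooly [-0.059  0.998  0.   ] toolz [ 0.998  0.059 -0.001] yaw of tool y deg 93.36
[(np.float64(214.34), np.float64(138.91), 121), (np.float64(351.29), np.float64(138.69), 109)] [(np.float64(282.95), np.float64(74.48), 79), (np.float64(282.65), np.float64(203.84), 82)]
o [477.6 -62.2 150. ]
o [471.5  37.8 150. ]
g [431.  -14.8 150. ]
g [523.7  -9.3 150. ]
```

View pics/w3z.png

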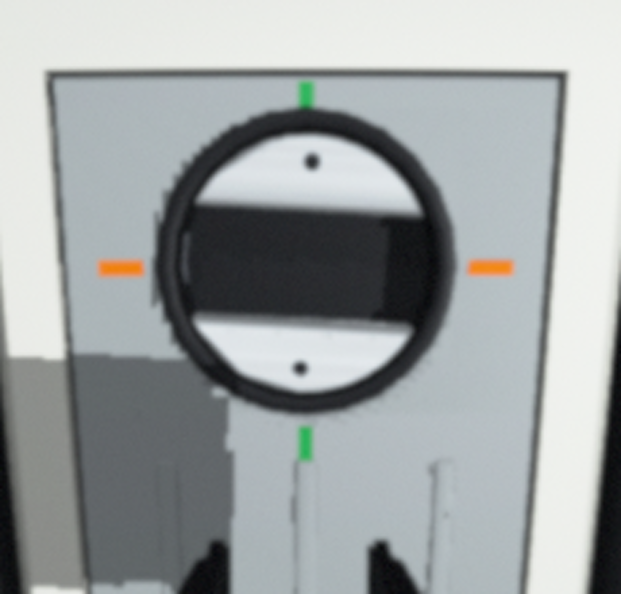

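The oranges are 100.2 mm apart, which agrees with the tilted measurement. The midpoints of the orange and green pairs differ by 2.7 mm along x, so I'll fix the centre from the ring and the slot itself.

Run:
```python
from go import *; import json
pose=json.load(open('w3.json')); im=cv2.imread('pics/w3.png'); g=cv2.cvtColor(im,cv2.COLOR_BGR2GRAY)
# bright dial halves inside ring
x0,y0=222,70
def fitc(P):
    A=np.c_[2*P,np.ones(len(P))]; s=np.linalg.lstsq(A,(P**2).sum(1),rcond=None)[0]; return s[:2],np.sqrt(s[2]+s[:2]@s[:2])
m=(g>140).astype(np.uint8); n,l,st,c=cv2.connectedComponentsWithStats(m)
for i in range(1,n):
    x,y,w,h,a=st[i]
    if 225<c[i][0]<335 and 75<c[i][1]<200 and a>300: 
        cs,_=cv2.findContours((l==i).astype(np.uint8),cv2.RETR_EXTERNAL,cv2.CHAIN_APPROX_NONE)
        print('half',st[i],c[i].round(1))
        P=np.array([plane('wrist',p,153,pose)[:2] for p in cs[0][:,0].astype(float)])
        # drone-aligned coords
        print('  x',P[:,0].min().round(1),P[:,0].max().round(1),'y',P[:,1].min().round(1),P[:,1].max().round(1))
        pts=cs[0][:,0].astype(float); up=c[i][1]<140
        # straight slot edge: for central columns, extreme row
        e=[]
        for u in range(255,312,3):
            r=pts[pts[:,0]==u][:,1]
            if len(r): e.append((u,(r.max()+.5) if up else (r.min()-.5)))
        E=np.array([plane('wrist',p,153,pose)[:2] for p in e]); k=np.polyfit(E[:,1],E[:,0],1)
        print('  slot edge: x =',k.round(4),'at y=-12:',np.polyval(k,-12).round(1),'angle deg',np.degrees(np.arctan(k[0])).round(2))
for p in [(170+312/2.7,40+161/2.7),(170+300/2.7,40+368/2.7)]: print('dot',plane('wrist',p,153,pose).round(1))
# ring: dark, outer border, radial search from centre
cx,cy=283,137; O=[];I=[]
for a in np.radians(np.arange(0,360,5)):
    prof=[(r,float(cv2.getRectSubPix(g,(1,1),(cx+r*np.cos(a),cy+r*np.sin(a)))[0,0])) for r in np.arange(66,40,-0.5)]
    for r,v in prof:
        if v<85: O.append((cx+r*np.cos(a),cy+r*np.sin(a),np.degrees(a))); break
for rng in [(180,360),(0,360),(-1,95)]:
    W=np.array([plane('wrist',o[:2],154,pose)[:2] for o in O if rng[0]<=o[2]<=rng[1]]); print('ring',fitc(W))
```

```text
half [  159     4   326   264 24571] [306.6  83.3]
  x 385.3 572.1 y -99.4 129.7
  slot edge: x = [-5.920000e-02  4.247652e+02] at y=-12: 425.5 angle deg -3.39
half [  190    69   187   225 19703] [296.7 171.1]
  x 423.8 601.2 y -78.6 57.2
  slot edge: x = [-5.920000e-02  4.266765e+02] at y=-12: 427.4 angle deg -3.39
half [ 244   90   81   29 1555] [284.8 105.3]
  x 441.2 459.0 y -40.7 16.0
  slot edge: x = [-3.300000e-03  4.588206e+02] at y=-12: 458.9 angle deg -0.19
half [ 243  158   78   27 1384] [281.6 169.8]Traceback (most recent call last):
  File "<stdin>", line 13, in <module>
  File "h.py", line 16, in plane
    e,v=ray(n,uv,pose); return e+v*(z-e[2])/v[2]
        ~~~^^^^^^^^^^^
  File "h.py", line 5, in ray
    c=camera_info(n); K=c['mtx']; k=c['k1']
ValueError: time passes only in moves, steps and waits
```

```bash
sed -i 's/^def ray/_C={}\n_ci=camera_info\ndef camera_info(n):\n    if n not in _C: _C[n]=_ci(n)\n    return _C[n]\ndef ray/' h.py
cat > ring.py <<'E'
from h import *; import json
def fitc(P):
    A=np.c_[2*P,np.ones(len(P))]; s=np.linalg.lstsq(A,(P**2).sum(1),rcond=None)[0]; return s[:2],np.sqrt(s[2]+s[:2]@s[:2])
pose=json.load(open('w3.json')); im=cv2.imread('pics/w3.png'); g=cv2.cvtColor(im,cv2.COLOR_BGR2GRAY)
m=(g>140).astype(np.uint8); n,l,st,c=cv2.connectedComponentsWithStats(m)
for i in range(1,n):
    if 225<c[i][0]<335 and 75<c[i][1]<200 and 300<st[i,4]<3000:
        cs,_=cv2.findContours((l==i).astype(np.uint8),cv2.RETR_EXTERNAL,cv2.CHAIN_APPROX_NONE)
        pts=cs[0][:,0].astype(float); up=c[i][1]<140; e=[]
        for u in range(255,312,3):
            r=pts[pts[:,0]==u][:,1]
            if len(r): e.append((u,(r.max()+.5) if up else (r.min()-.5)))
        E=np.array([plane('wrist',p,153,pose)[:2] for p in e]); k=np.polyfit(E[:,1],E[:,0],1)
        print('slot edge at y=-12: x',np.polyval(k,-12).round(1),'angle deg',np.degrees(np.arctan(k[0])).round(2))
for p in [(170+312/2.7,40+161/2.7),(170+300/2.7,40+368/2.7)]: print('dot',plane('wrist',p,153,pose).round(1))
cx,cy=283,137; O=[]
for a in np.radians(np.arange(0,360,5)):
    for r in np.arange(66,40,-0.5):
        if cv2.getRectSubPix(g,(1,1),(cx+r*np.cos(a),cy+r*np.sin(a)))[0,0]<85: O.append((cx+r*np.cos(a),cy+r*np.sin(a),np.degrees(a))); break
for rng in [(0,360),(200,355),(-1,95)]:
    W=np.array([plane('wrist',o[:2],154,pose)[:2] for o in O if rng[0]<=o[2]<=rng[1]]); print('ring',fitc(W),len(W))
E
python3 ring.py
```

```text
slot edge at y=-12: x 458.9 angle deg -0.19
slot edge at y=-12: x 489.7 angle deg -0.31
dot [447.7 -12.  153. ]
dot [501.8 -11.8 153. ]
ring (array([474.62745176, -12.73785589]), np.float64(39.28078771151924)) 72
ring (array([474.38434515, -12.63972605]), np.float64(39.09299960790321)) 32
ring (array([475.10458749, -12.32958131]), np.float64(38.73319581733724)) 20
```

Ring fit, orange midpoint and slot edges all put the centre at about (474.7,-12.3). The slot width reads 31 mm, which is right, and the slot is about 3.2° clockwise, so the latch is about 0.056 rad. I'll move above it.

Call:
{"fn": "step_arm", "kwargs": {"steps": [[0, 0, -0.4, 0.2], [0, 0.03, -0.5, 0.2], [0, 0, -0.47, 0], [0.3, 0, 0, 0], [0.4, 0, 0, 0], [0.18, 0, 0, 0], [0, 0, 0, 0], [0, 0, 0, 0]]}}

```text
t: 7.98
eef_pos: [475.7, -10.4, 164.4]
tcp_rot: [0.044, 1.57, 0.047]
ft_force: [-0.1, 0.7, 0.6]
opening: 0.319
```

Run:
```python
from go import *
rep([475,-12.3,143])
for n in ('wrist','scene','top'):
    im=read_camera(n)[:,:,::-1]; 
    if n=='scene': im=cv2.resize(im[60:260,170:370],None,fx=3,fy=3,interpolation=cv2.INTER_CUBIC)
    if n=='top': im=cv2.resize(im[160:300,230:390],None,fx=4,fy=4,interpolation=cv2.INTER_CUBIC)
    cv2.imwrite(f'pics/{n}4.png',im)
```

```text
t 7.97 tcp [475.7 -10.4 164.4] open 0.319 F [-0.1  0.7  0.6] j [-0.16  0.35  1.97  0.    0.82 -1.73]
toolx [ 0.  0. -1.] tooly [-0.003  1.     0.   ] toolz [1.    0.003 0.   ] yaw of tool y deg 90.16
shift in tool units [ 0.429 -0.037 -0.014]
```

View pics/wrist4.png

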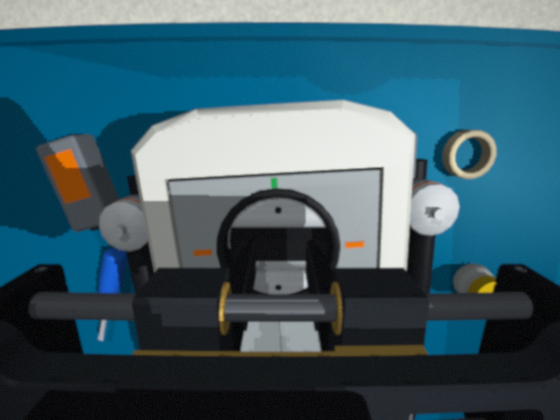

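View pics/scene4.png

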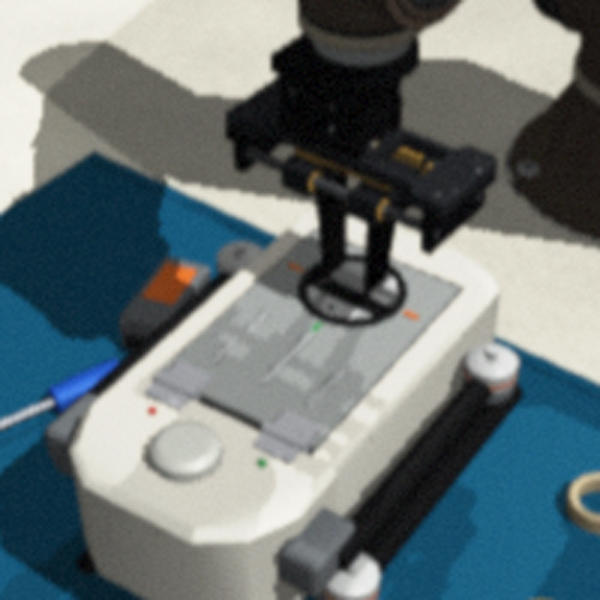

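The scene view shows both fingertips above the slot inside the ring, with the hatch flush. I'll shift slightly and lower gently.

Call:
{"fn": "step_arm", "kwargs": {"steps": [[0.08, -0.035, -0.01, 0], [0.08, 0, 0, 0], [0.07, 0, 0, 0], [0.06, 0, 0, 0], [0.06, 0, 0, 0], [0.05, 0, 0, 0], [0, 0, 0, 0]]}}

```text
t: 9.0
eef_pos: [474.9, -12.1, 144.0]
tcp_rot: [2.495, 1.571, 2.497]
ft_force: [-0.5, -0.2, 0.5]
opening: 0.319
```

Run:
```python
from go import *
rep([475,-12.3,143])
for n in ('wrist',):
    im=read_camera(n)[:,:,::-1]; cv2.imwrite(f'pics/{n}5.png',im)
```

```text
t 9.0 tcp [474.9 -12.1 144. ] open 0.319 F [-0.5 -0.2  0.5] j [-0.16  0.38  2.    0.    0.77 -1.74]
toolx [-0.  0. -1.] tooly [-0.003  1.     0.   ] toolz [ 1.     0.003 -0.   ] yaw of tool y deg 90.15
shift in tool units [ 0.019 -0.003  0.002]
```

View pics/wrist5.png

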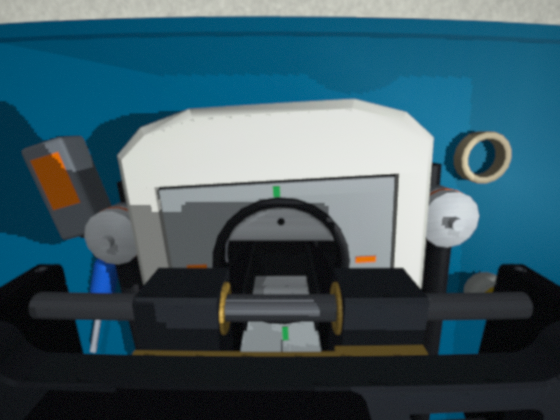

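The fingertips are 9 mm into the slot with no contact force. I'll turn clockwise, checking force as I go.

Call:
{"fn": "step_arm", "kwargs": {"steps": [[0, 0, 0, 0.4], [0, 0, 0, 0.4], [0, 0, 0, 0.4], [0, 0, 0, 0.4], [0, 0, 0, 0.4], [0, 0, 0, 0.4], [0, 0, 0, 0.4], [0, 0, 0, 0]]}}

```text
t: 10.05
eef_pos: [475.4, -12.3, 144.3]
tcp_rot: [0.176, 1.57, -0.212]
ft_force: [2.4, -0.7, 0.6]
opening: 0.32
```

Run:
```python
from go import *
rep([475,-12.3,143]); print(state()['moment'])
im=read_camera('wrist')[:,:,::-1]; cv2.imwrite(f'pics/wrist6.png',im)
```

```text
t 10.05 tcp [475.4 -12.3 144.3] open 0.32 F [ 2.4 -0.7  0.6] j [-0.16  0.38  2.   -0.    0.77 -1.35]
toolx [ 0.001 -0.    -1.   ] tooly [0.378 0.926 0.   ] toolz [ 0.926 -0.378  0.001] yaw of tool y deg 67.79
shift in tool units [ 0.027 -0.003 -0.007]
[-0.24638071 -0.34798547  0.0332515 ]
```

View pics/wrist6.png

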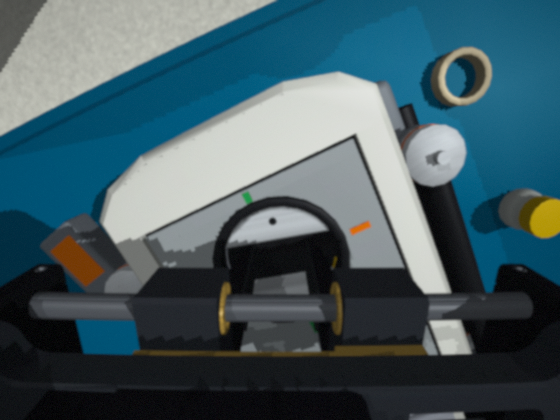

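The dial now turns with the tool, lagging about 10° from the play. I'll continue.

Call:
{"fn": "step_arm", "kwargs": {"steps": [[0, 0, 0, 0.5], [0, 0, 0, 0.5], [0, 0, 0, 0.5], [0, 0, 0, 0.5], [0, 0, 0, 0.5], [0, 0, 0, 0.5], [0, 0, 0, 0.5], [0, 0, 0, 0.5], [0, 0, 0, 0.5], [0, 0, 0, 0.5], [0, 0, 0, 0.5], [0, 0, 0, 0.5], [0, 0, 0, 0.5], [0, 0, 0, 0.5], [0, 0, 0, 0.5], [0, 0, 0, 0]]}}

```text
t: 12.1
eef_pos: [475.1, -12.1, 144.2]
tcp_rot: [1.65, 1.57, 0.216]
ft_force: [1.0, -0.8, 0.4]
opening: 0.321
```

Run:
```python
from go import *
rep([475,-12.3,143]); print(state()['moment'])
```

```text
t 12.1 tcp [475.1 -12.1 144.2] open 0.321 F [ 1.  -0.8  0.4] j [-0.16  0.38  2.    0.    0.77 -0.3 ]
toolx [ 0.  0. -1.] tooly [0.991 0.136 0.   ] toolz [ 0.136 -0.991 -0.   ] yaw of tool y deg 7.84
shift in tool units [ 0.025 -0.001  0.003]
[-0.17897754 -0.13957918  0.00675404]
```

Call:
{"fn": "step_arm", "kwargs": {"steps": [[0, 0, 0, 0.3], [0, 0, 0, 0.3], [0, 0, 0, 0.3], [0, 0, 0, 0.3], [0, 0, 0, 0.2], [0, 0, 0, 0]]}}

```text
t: 12.85
eef_pos: [475.0, -12.1, 144.2]
tcp_rot: [2.177, 1.571, 0.547]
ft_force: [1.4, 0.8, 1.0]
opening: 0.321
```

Run:
```python
from go import *
rep([475,-12.3,143]); print(state()['moment'])
im=read_camera('wrist')[:,:,::-1]; cv2.imwrite(f'pics/wrist7.png',im)
```

```text
t 12.85 tcp [475.  -12.1 144.2] open 0.321 F [1.4 0.8 1. ] j [-0.16  0.38  2.    0.    0.77 -0.11]
toolx [ 0.  0. -1.] tooly [ 0.998 -0.059  0.   ] toolz [-0.059 -0.998 -0.   ] yaw of tool y deg -3.38
shift in tool units [0.024 0.001 0.004]
[-0.04181047 -0.14529944  0.06532448]
```

View pics/wrist7.png

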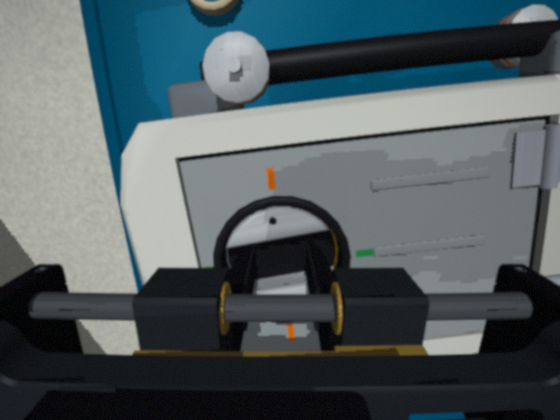

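The dial dot at (272,220) sits just short of the orange mark direction, so a few degrees remain. I'll turn on to feel the stop.

Call:
{"fn": "step_arm", "kwargs": {"steps": [[0, 0, 0, 0.2], [0, 0, 0, 0.2], [0, 0, 0, 0.2], [0, 0, 0, 0]]}}

```text
t: 13.4
eef_pos: [475.0, -12.1, 144.2]
tcp_rot: [2.117, 1.571, 0.402]
ft_force: [1.7, 1.7, 2.3]
opening: 0.322
```

Run:
```python
from go import *
rep(); print(state()['moment'])
```

```text
t 13.4 tcp [475.  -12.1 144.2] open 0.322 F [1.7 1.7 2.3] j [-0.16  0.38  2.    0.    0.77 -0.02]
toolx [ 0.  0. -1.] tooly [ 0.99  -0.144  0.   ] toolz [-0.144 -0.99  -0.   ] yaw of tool y deg -8.26
[ 0.16514481 -0.18783937  0.24812695]
```

Call:
{"fn": "step_arm", "kwargs": {"steps": [[0, 0, 0, 0.2], [0, 0, 0, 0.2], [0, 0, 0, 0]]}}

```text
t: 13.78
eef_pos: [475.0, -12.1, 144.2]
tcp_rot: [1.283, 1.571, -0.487]
ft_force: [2.1, 3.2, 3.4]
opening: 0.32
```

Run:
```python
from go import *
rep(); print(state()['moment'])
im=read_camera('wrist')[:,:,::-1]; cv2.imwrite(f'pics/wrist8.png',im)
```

```text
t 13.78 tcp [475.  -12.1 144.2] open 0.32 F [2.1 3.2 3.4] j [-0.16  0.38  2.   -0.    0.77  0.03]
toolx [ 0. -0. -1.] tooly [ 0.98  -0.198  0.   ] toolz [-0.198 -0.98   0.   ] yaw of tool y deg -11.42
[ 0.43819263 -0.27372333  0.96192227]
```

View pics/wrist8.png

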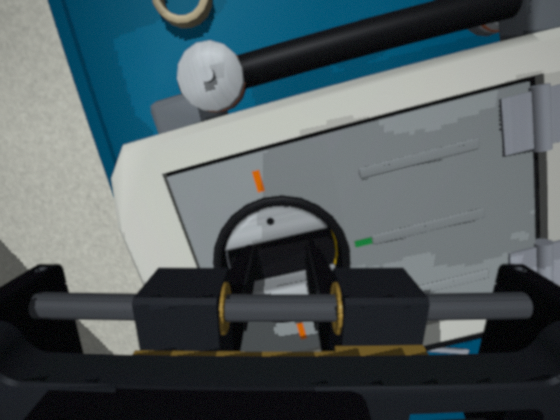

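The moment has jumped to 0.96 N m, so the fastener is on its stop. I'll turn back into the middle of the play, lift out and check.

Call:
{"fn": "step_arm", "kwargs": {"steps": [[0, 0, 0, -0.6], [0, 0, 0, -0.6], [0, 0, 0, -0.4], [0, 0, 0, 0], [-0.1, 0, 0, 0], [-0.3, 0, 0, 0], [-0.6, 0, 0, 0], [-0.8, 0, 0, 0], [-0.8, 0, 0, 0], [0, 0, 0, 0], [0, 0, 0, 0]]}}

```text
t: 15.2
eef_pos: [474.5, -12.1, 273.6]
tcp_rot: [-1.881, 1.57, 2.854]
ft_force: [1.1, -0.0, -0.7]
opening: 0.323
```

```bash
python3 go.py
```

```text
t 15.2 tcp [474.5 -12.1 273.6] open 0.323 F [ 1.1 -0.  -0.7] j [-0.16  0.21  1.83  0.    1.1  -0.19]
toolx [-0.001  0.    -1.   ] tooly [ 1.     0.023 -0.001] toolz [ 0.023 -1.    -0.   ] yaw of tool y deg 1.32
```

Call:
{"fn": "step_arm", "kwargs": {"steps": [[0, 0, 0.5, 0], [0, 0, 0.7, 0], [0, 0, 0.4, 0], [0, 0, 0, 0], [0, 0, 0, 0]]}}

```text
t: 15.82
eef_pos: [476.5, -91.6, 273.4]
tcp_rot: [-2.083, 1.569, 2.653]
ft_force: [1.2, -0.8, 1.1]
opening: 0.317
```

Run:
```python
from go import *
rep()
for n in ('wrist','scene','top'):
    im=read_camera(n)[:,:,::-1]
    cv2.imwrite(f'pics/{n}9.png',im)
```

```text
t 15.82 tcp [476.5 -91.6 273.4] open 0.317 F [ 1.2 -0.8  1.1] j [-0.33  0.23  1.81  0.    1.11 -0.35]
toolx [-0.001  0.001 -1.   ] tooly [ 1.     0.023 -0.001] toolz [ 0.023 -1.    -0.001] yaw of tool y deg 1.34
```

View pics/wrist9.png

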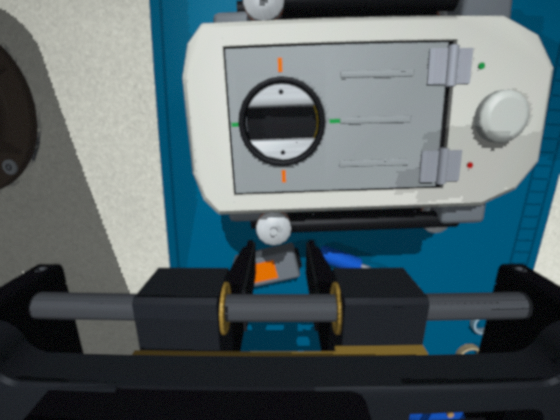

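View pics/scene9.png

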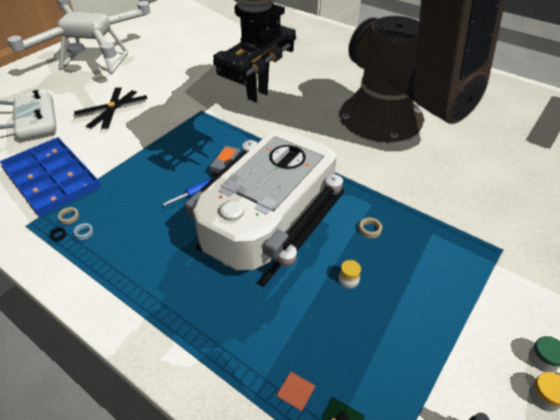

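The wrist view has the slot pointing at both green marks, (236,124) and (335,121). The dial dots at (281,92) and (283,152) run parallel to the orange marks, the hatch is flush, and in the scene view the loose things are where they started.

```bash
python3 -c "
from cell import *
print(job_done())"
```

```text
the job is handed in; nothing more can be done
None
```

I shut the hatch, turned the fastener clockwise to its stop, and handed the job in at about 16 s.

- **Hatch:** I pushed it down on the nose side of the ring until it hit its firm stop, at 24 N with the fingertips at z = 150.0 mm. The fastener was still open then, at about 0.056 rad.
- **Fastener:** I used both fingertips, partly open, in the slot instead of the single fingertip you described, because a plain wrist turn then turns the dial evenly. The turning moment rose from about 0.07 to 0.96 N m at the stop. I then turned back within the play and lifted clear.
- **Last pictures:** The slot lines up with the green marks to within about 0.4° by eye and the hatch looks flush. By eye, the jar, driver, pack and spacer are where they started, and the arm was clear of everything.
- **Disagreements:**
  - Triangulated heights came out about 3 mm low.
  - The midpoint of the green marks lay 2.7 mm from that of the orange marks. The ring fit and slot edges agreed with the orange marks, so I used those.
  - My first estimate of the slot centre was about 3 mm off the later one.

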